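# Test the kitchen safety switch with the red lever

## Task

Do the monthly test of the safety switch with the red lever: press its yellow test button so that the red lever drops all the way down, then lift that lever fully back up so that it stays up, and let go. Leave the lever of the neighbouring switch, the blue one, standing up: it feeds the fridge.

Things in the scene. Friction and masses are not known exactly. Their poses are not given: they have to be found in the camera images.
- red_lever (a joint): Red lever of the switch to test, rad: 0 fully up, 1.30 dropped. Weighted (70 g), no spring. Pivot line along the box's y, 5 mm above the box top. At 0 it leans 0.22 rad from vertical to the box's -x (robot) side on a stop; vertical at 0.22; growing values swing it to +x, away from the robot. Short of vertical it falls back to 0 and stays; past it, it falls to 1.30. The test button tips it over.
- red_lever_grip (a point): Centre of the red plastic grip, a sleeve turning freely on the lever's end: cylinder along the box's y, 18 mm diameter, 24 mm long (pinch its flat ends from above), 8 mm steel stem, 65 mm from the pivot; 123 mm above the ledge when up, 91 mm dropped. Axes: the box's at lever 0, turning with the lever about y. Two steel cheeks flank the pivot, 28 mm over both, to 16 mm above the box top.
- red_button_top (a point): Centre of the top face of the yellow test button of the red-levered switch, 78 mm above the ledge; 28 mm diameter, in a grey 44 mm collar. Goes straight down 7 mm (1.2 N rising to 4 N), springs back; the lever tips at about 4 mm. Axes: the box's, x away from the robot, y left, z up, yaw up to 0.4 rad. The lever's pivot is 85 mm to +y and 15 mm to +x. Box: fixed, white, 130 x 170 x 55 mm.
- blue_lever_grip (a point): Centre of the blue grip on the lever of the other switch, identical in box, lever and yellow button; only the grip is blue. It stands up and must stay up: do not use this switch. The two boxes stand side by side, either one on the left.
Things that resemble listed ones, but are neither listed nor needed, are in the scene too. Leave any pink or turquoise look-alike of the part that bears red_lever alone.

How it is judged:
By the outcome, as a careful person would: the job done as asked, in the order asked, and still so for the second after the job is handed in, with the robot touching nothing.
It also fails if it takes over 43 s, if anything falls off the work surface, if the arm or the gripper's body presses on something with over 40 N, if the wrist force passes 120 N, or if a joint passes its speed limit or range.

## Robot

A 6-joint arm with a two-finger parallel gripper is mounted at the origin on the work surface. World frame = base frame: x ahead of the robot, y to its left, z up, the work surface at z = 0. Lengths are in mm, angles in rad, forces in N, time in s.
With the tool pointing down it reaches from about 300 to 775 mm from the base axis. Payload 14.6 kg.
Tool frame: the origin (TCP) lies midway between the tips of the shut fingers; the grasp point (between the pads) lies 19 mm behind it; z points along the fingers, y is the line along which they close (so a half turn about z gives the same grasp; the last joint's range is limited). The gripper opens to 94 mm and grips with 3 to 60 N. Pads are 16 mm wide; open, the fingers measure 119 mm over their backs; the gripper's body (75 mm by 177 mm) begins 78 mm behind the grasp point.
Start: joints at [-1.409, 0.3, 1.521, -0, 1.321, -0.067], TCP at [124.739, -535.658, 205.446] pointing down, gripper open.
Joint ranges: [-3.03, 3.03], [-0.79, 2.21], [0.23, 2.52], [-1.04, 4.18], [0, 3.07], [-2.55, 2.55]. Speed limits (rad/s): [2.22, 2.22, 2.57, 3.14, 3.14, 3.14].

## Interface

Orientations are given as [roll, pitch, yaw] about the fixed x, y, z axes, in that order (R = Rz(yaw) Ry(pitch) Rx(roll)).
In Python, from cell import manip, camera gives the robot as it stands.
- The arm moves only by the tool move_arm, never from a script. Its arguments are lists of equal length, an entry for each row: "dp": the shift along the world's x, y, z in mm, a list of three; "rotation": the turn, a rotation vector about the world's x, y, z in rad, a list of three; "hand": the opening, from 0 (shut) to 1 (fully open). A call has 1 to 10 rows; each row shifts and turns the commanded pose from where the row before left it; what a row does not reach is not made up. A row lasts 1/8 s, in which the tool goes at most 62.5 mm and 10.7 degrees, less where a joint would pass 70% of its speed; a pose out of reach is approached as far as the arm can. A call with a gripper value outside its range is refused whole. The fingers move at their own pace and stop on an object; "newtons" is the grip in N (left out, the last holds). Time passes only in rows, so rows that do not move let the fingers close. It gives the time, the measured TCP pose, the force, the opening and the grip force at its end, in the units of the state.
- manip.read_state(): the state, without advancing time (a new reading comes with each control period).
- camera(name): name is "scene" or "top"; returns a dict with "image" (400x640x3 uint8, red, green, blue), "fx", "fy", "cx", "cy" (pixels), "R" (3x3) and "t" (3): a world point X has camera coordinates R X + t. Camera axes: x right, y down, z forward; pixel columns grow to the right and rows downward; lengths in mm; the calibration is good to about 2 mm. A picture is of the moment at which its call begins. There is no depth.
- manip.sign_off(): hands the job in; it is judged then, once.
The state is a dict: "clock": time; "joints": joint angles; "qd": joint speeds; "effort": joint torques, N m; "eef_pos": TCP position; "eef_rot": TCP orientation; "wrist_force": force on the tool from outside, world axes, zero at the start; "moment": the same for the moment, N m; "finger_gap": finger opening in mm; "finger_force": force on a finger pad.
Only numpy, scipy, OpenCV 4.12 (cv2) and the standard library are available. Lean on these libraries where they do the work, as an engineer would, in place of code of your own. Each camera call takes 0.05 s, during which the arm holds its last target. There are 200 camera calls.

## Working session

There is one attempt and no reset: what is moved stays moved. The work goes in short steps, Python scripts to look and compute and a tool call to move; the robot and the scene stay as the last step left them, time stands still between calls to the robot, and variables do not carry over. Pictures are saved under pics/ and viewed, at most 10 in all, crops included, and the job is handed in when it is done.

Besides the shell and the picture viewer there is one more tool, called as name(argument=value, ...) on one line, values as JSON. move_arm: Moves the arm, as the interface text tells. Its arguments: {"type":"object","properties":{"dp":{"type":"array","items":{"type":"array","items":{"type":"number"}}},"rotation":{"type":"array","items":{"type":"array","items":{"type":"number"}}},"hand":{"type":"array","items":{"type":"number"}},"newtons":{"type":"number"}},"required":["dp","rotation","hand"]}

```bash
mkdir -p pics
cat > h.py <<'E'
import numpy as np, cv2
from cell import manip, camera
def snap(n,f):
    c=camera(n); cv2.imwrite(f,cv2.cvtColor(np.asarray(c["image"]),cv2.COLOR_RGB2BGR)); return c
def back(c,u,v,z):
    R=np.array(c["R"]);t=np.array(c["t"]);o=-R.T@t
    d=R.T@np.array([(u-c["cx"])/c["fx"],(v-c["cy"])/c["fy"],1]); return o+d*(z-o[2])/d[2]
def proj(c,X):
    p=np.array(c["R"])@X+np.array(c["t"]); return np.array([c["fx"]*p[0]/p[2]+c["cx"],c["fy"]*p[1]/p[2]+c["cy"]])
E
python3 - <<'E'
from h import *
for n in("top","scene"):
    c=snap(n,f"pics/{n}0.png"); print(n,c["fx"],c["cx"],c["cy"],-np.array(c["R"]).T@c["t"]); print(np.round(c["R"],3))
s=manip.read_state(); print(s)
E
```

```text
top 505.04838274718327 321.47652046990413 204.55269636375962 [ 170.57430028  -74.63338282 1506.49383237]
[[-0.014 -1.     0.01 ]
 [-0.989  0.013 -0.15 ]
 [ 0.15  -0.012 -0.989]]
scene 434.0288115884492 322.97325458257 198.7569829756882 [938.61974061 193.82153994 915.37982764]
[[-0.43   0.903 -0.014]
 [ 0.733  0.34  -0.589]
 [-0.527 -0.264 -0.808]]
{'clock': 0.1, 'joints': array([-1.40859536e+00,  3.00413952e-01,  1.52153039e+00,  1.64184638e-05,
        1.32068394e+00, -6.66167711e-02]), 'qd': array([ 9.82841974e-05, -2.24017710e-03, -2.47456408e-03, -1.20398586e-03,
       -4.70439899e-04,  2.55602995e-04]), 'effort': array([ 1.61716707e-03, -5.32642078e+01, -3.53283978e+01,  7.09319534e-02,
        2.34729942e-02, -6.07799234e-05]), 'eef_pos': array([ 124.7085466 , -535.43244229,  204.93911512]), 'eef_rot': array([-3.14056038e+00, -8.48075637e-05,  2.28813624e-01]), 'wrist_force': array([0.13797664, 0.51181599, 0.73775512]), 'moment': array([-0.00965436, -0.01390063, -0.00021477]), 'finger_force': 0.0, 'finger_gap': 93.81320054283029}
```

View pics/top0.png

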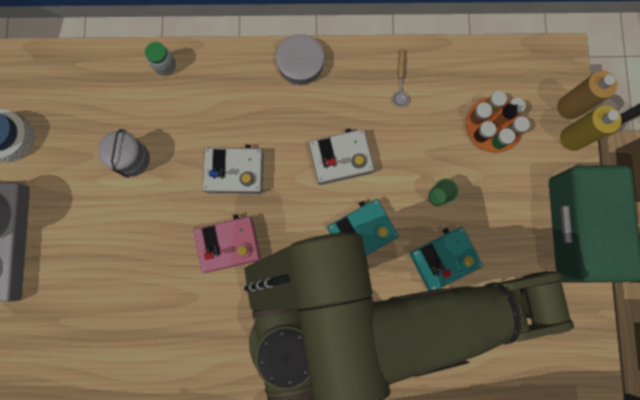

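View pics/scene0.png

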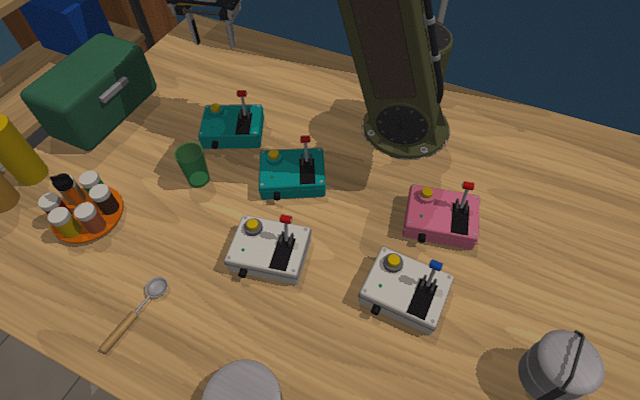

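The top view shows the red-levered white box at (342,157) and the blue-levered one at (233,170). Look-alikes of the red grip are:
- white box: scene (286,219)
- turquoise boxes: (305,140) and (241,94)
- pink box: (468,186)

I choose the white box and check it in a crop.

Run:
```python
from h import *
a=cv2.imread("pics/top0.png")[115:200,300:390]; b=cv2.imread("pics/scene0.png")[205:290,220:320]
a=cv2.resize(a,(390,368),interpolation=cv2.INTER_CUBIC);b=cv2.resize(b,(400,340),interpolation=cv2.INTER_CUBIC)
o=np.zeros((370,795,3),np.uint8);o[:368,:390]=a;o[:340,395:]=b
cv2.imwrite("pics/crop0.png",o)
T=camera("top");S=camera("scene")
for n,c,f,(x0,y0,x1,y1) in(("top",T,"top0",(300,115,390,200)),("scene",S,"scene0",(220,205,320,290))):
    im=cv2.imread(f"pics/{f}.png"); h=cv2.cvtColor(im,cv2.COLOR_BGR2HSV)[y0:y1,x0:x1].astype(int)
    H,s,v=h[...,0],h[...,1],h[...,2]
    red=((H<6)|(H>174))&(s>170)&(v>80); yel=(H>22)&(H<32)&(s>150)&(v>100)
    for k,m,z in(("red",red,123),("yel",yel,78)):
        r,cc=np.nonzero(m); u,w=cc.mean()+x0,r.mean()+y0
        print(n,k,len(r),u,w,(cc.min()+x0,cc.max()+x0,r.min()+y0,r.max()+y0),back(c,u,w,z))
```

```text
top red 34 330.8235294117647 161.3235294117647 (np.int64(328), np.int64(334), np.int64(159), np.int64(164)) [ 503.07347317 -119.51948455  123.        ]
top yel 52 358.71153846153845 159.71153846153845 (np.int64(355), np.int64(362), np.int64(156), np.int64(163)) [ 517.7163466  -202.01744313   78.        ]
scene red 71 285.11267605633805 218.49295774647888 (np.int64(280), np.int64(291), np.int64(215), np.int64(223)) [ 504.79244848 -117.17862134  123.        ]
scene yel 97 252.2577319587629 223.89690721649484 (np.int64(247), np.int64(257), np.int64(219), np.int64(229)) [ 525.149884   -196.31028891   78.        ]
```

View pics/crop0.png

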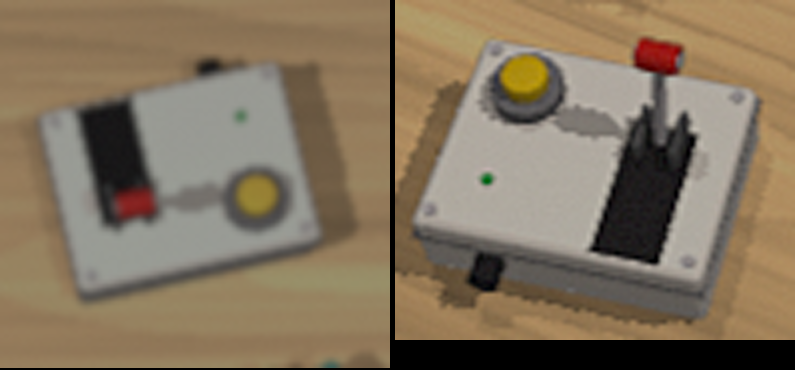

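Run:
```python
from h import *
c=camera("top"); P=[back(c,300+u/4.333,115+v/4.33,55)[:2] for u,v in((55,122),(268,73),(305,228),(92,275))]
P=np.array(P);print(P,P.mean(0))
for d in(P[0]-P[1],P[3]-P[2]):print(np.arctan2(-d[0],d[1]),np.hypot(*d))
for d in(P[0]-P[3],P[1]-P[2]):print(np.arctan2(d[1],d[0]),np.hypot(*d))
print(proj(c,np.array([521,-201.5,78])), proj(camera("scene"),np.array([521,-201.5,78])))
```

```text
[[ 575.12486593  -68.97067596]
 [ 608.12227175 -215.57417931]
 [ 498.93229311 -237.85040879]
 [ 468.15011686  -92.73424404]] [ 537.58238691 -153.78237703]
0.22138986740403932 150.27114155980908
0.20902267566141403 148.3450155785945
0.21859234938083139 109.582407836
0.2012516970662415 111.43913959969264
[358.50476133 158.61062648] [251.25160968 221.72342105]
```

move_arm(dp=[[50,42,0],[50,42,0],[50,42,0],[50,42,0],[50,42,0],[50,42,0],[50,42,0],[46,40,0]], rotation=[[0,0,0],[0,0,0],[0,0,0],[0,0,0],[0,0,0],[0,0,0],[0,0,0],[0,0,0]], hand=[0,0,0,0,0,0,0,0])

```text
clock: 1.3
eef_pos: [507.1, -212.6, 205.5]
eef_rot: [3.141, -0.0, 0.229]
wrist_force: [0.4, -1.4, 1.0]
finger_gap: 17.3
finger_force: 0.0
```

move_arm(dp=[[0,0,-45],[0,0,-40],[0,0,-25],[0,0,0]], rotation=[[0,0,0],[0,0,0],[0,0,0],[0,0,0]], hand=[0,0,0,0])

```text
clock: 1.8
eef_pos: [504.9, -213.8, 94.0]
eef_rot: [-3.139, 0.003, 0.229]
wrist_force: [-0.5, 1.1, 0.7]
finger_gap: 0.6
finger_force: 0.0
```

Run:
```python
from h import *
c=snap("scene","pics/scene1.png")
b=cv2.imread("pics/scene1.png")[160:300,180:330]
cv2.imwrite("pics/crop1.png",cv2.resize(b,(600,560),interpolation=cv2.INTER_CUBIC))
s=manip.read_state();print(s["eef_pos"],s["finger_gap"],(proj(c,s["eef_pos"])-[180,160])*4)
```

```text
[ 505.68861225 -214.23694523   95.56594477] 0.5972728398590865 [275.23928415 202.0905274 ]
```

View pics/crop1.png

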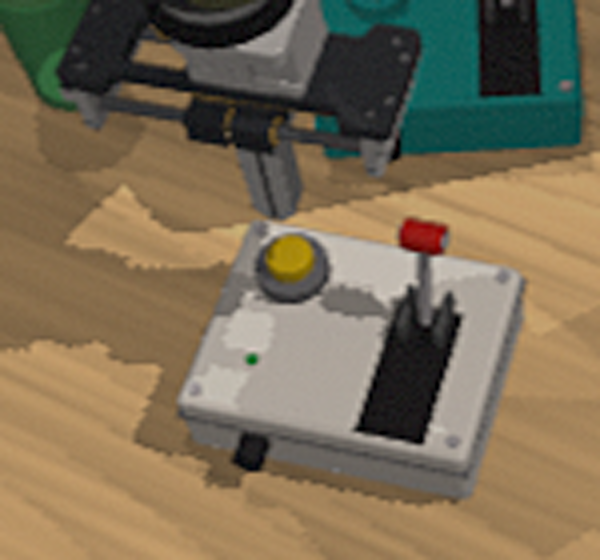

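The fingertips are at crop (278,212), matching their calibrated position. The button is at (290,257), ahead and to the left, so some of the commanded travel was lost. I'll correct by the measured offset and press.

move_arm(dp=[[8,6,0],[8,6.5,0],[0,0,0],[0,0,-8]], rotation=[[0,0,0],[0,0,0],[0,0,0],[0,0,0]], hand=[0,0,0,0])

```text
clock: 2.35
eef_pos: [522.1, -201.8, 87.7]
eef_rot: [3.141, -0.001, 0.229]
wrist_force: [-1.2, -0.2, 0.4]
finger_gap: 0.4
finger_force: 0.0
```

move_arm(dp=[[0,0,-5],[0,0,-4],[0,0,-3],[0,0,0]], rotation=[[0,0,0],[0,0,0],[0,0,0],[0,0,0]], hand=[0,0,0,0])

```text
clock: 2.85
eef_pos: [521.6, -201.8, 75.4]
eef_rot: [-3.141, 0.0, 0.229]
wrist_force: [-0.8, -0.7, 2.5]
finger_gap: 1.2
finger_force: 1.1
```

move_arm(dp=[[0,0,-2],[0,0,-2],[0,0,-1],[0,0,0],[0,0,0]], rotation=[[0,0,0],[0,0,0],[0,0,0],[0,0,0],[0,0,0]], hand=[0,0,0,0,0])

```text
clock: 3.48
eef_pos: [521.9, -202.2, 71.6]
eef_rot: [3.14, -0.001, 0.229]
wrist_force: [-7.3, -1.0, 14.1]
finger_gap: 0.5
finger_force: 7.3
```

move_arm(dp=[[0,0,15],[0,0,40],[0,0,40],[0,0,20],[0,0,0]], rotation=[[0,0,0],[0,0,0],[0,0,0],[0,0,0],[0,0,0]], hand=[0,0,0,0,0])

```text
clock: 4.1
eef_pos: [522.3, -201.9, 186.9]
eef_rot: [3.14, -0.003, 0.229]
wrist_force: [0.1, -0.2, -1.0]
finger_gap: 0.4
finger_force: 0.0
```

Run:
```python
from h import *
c=snap("scene","pics/scene2.png")
im=cv2.imread("pics/scene2.png")
b=im[160:300,180:330]
cv2.imwrite("pics/crop2.png",cv2.resize(b,(600,560),interpolation=cv2.INTER_CUBIC))
h=cv2.cvtColor(b,cv2.COLOR_BGR2HSV).astype(int); m=((h[...,0]<6)|(h[...,0]>174))&(h[...,1]>170)&(h[...,2]>80)
r,cc=np.nonzero(m);u,w=cc.mean()+180,r.mean()+160;print(len(r),u,w,back(c,u,w,91),back(c,u,w,123))
print(manip.read_state()["eef_pos"])
```

```text
76 276.9473684210526 254.07894736842104 [ 575.64679372 -101.9087725    91.        ] [589.73633584 -90.42939166 123.        ]
[ 521.79380673 -201.70568572  185.42038018]
```

View pics/crop2.png

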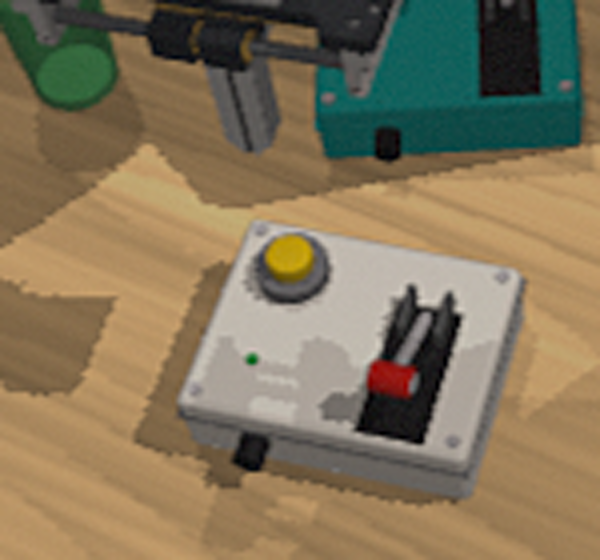

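The red lever has dropped, with its grip at crop (392,380), which is about (575,-102.5,91) in the world. I'm moving above it.

move_arm(dp=[[8,15,0],[13,24,0],[13,25,0],[12,22,0],[7,13.3,0],[0,0,0]], rotation=[[0,0,-0.016],[0,0,0],[0,0,0],[0,0,0],[0,0,0],[0,0,0]], hand=[0.5,0.5,0.5,0.5,0.5,0.5])

```text
clock: 4.9
eef_pos: [574.7, -102.0, 184.6]
eef_rot: [-3.141, 0.001, 0.214]
wrist_force: [-0.4, -0.8, 0.1]
finger_gap: 46.8
finger_force: 0.0
```

move_arm(dp=[[0,0,-15],[0,0,-30],[0,0,-20],[0,0,0]], rotation=[[0,0,0],[0,0,0],[0,0,0],[0,0,0]], hand=[0.5,0.5,0.5,0.5])

```text
clock: 5.4
eef_pos: [573.5, -103.0, 118.3]
eef_rot: [-3.14, 0.003, 0.212]
wrist_force: [0.2, -0.4, 0.7]
finger_gap: 46.8
finger_force: 0.0
```

Run:
```python
from h import *
c=snap("scene","pics/scene3.png")
b=cv2.imread("pics/scene3.png")[160:300,200:350]
cv2.imwrite("pics/crop3.png",cv2.resize(b,(600,560),interpolation=cv2.INTER_CUBIC))
s=manip.read_state();print(s["eef_pos"],s["finger_gap"],(proj(c,s["eef_pos"])-[200,160])*4)
```

```text
[ 574.22317109 -103.01165225  119.83753138] 46.952221386190175 [301.79940835 346.69985102]
```

View pics/crop3.png

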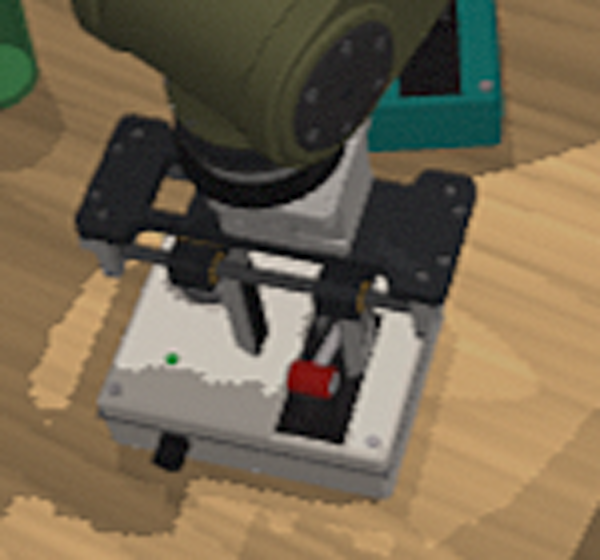

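The fingers straddle the red grip: tips at about (257,350) and (350,372), grip at (312,380). I'm descending to close on it.

move_arm(dp=[[0.5,0,-15],[0,0,-18],[0,0,-12],[0,0,0]], rotation=[[0,0,0],[0,0,0],[0,0,0],[0,0,0]], hand=[0.5,0.5,0.5,0.5])

```text
clock: 5.95
eef_pos: [574.7, -102.3, 74.2]
eef_rot: [-3.141, 0.002, 0.213]
wrist_force: [-0.1, 0.8, -0.2]
finger_gap: 47.1
finger_force: 0.0
```

move_arm(dp=[[0,0,0],[0,0,0],[0,0,0],[0,0,0],[0,0,0]], rotation=[[0,0,0],[0,0,0],[0,0,0],[0,0,0],[0,0,0]], hand=[0.2,0.2,0.2,0.2,0.2], newtons=8)

```text
clock: 6.58
eef_pos: [575.6, -102.7, 75.8]
eef_rot: [3.141, -0.001, 0.213]
wrist_force: [1.9, -3.7, 1.6]
finger_gap: 23.7
finger_force: 8.0
```

move_arm(dp=[[-4.3,-0.9,7.2],[-5.3,-1.1,6.5],[-6.0,-1.3,5.8],[-6.7,-1.5,5.0],[-7.2,-1.6,4.0],[-7.7,-1.7,3.0],[-8.0,-1.7,2.0],[0,0,0]], rotation=[[0,0,0],[0,0,0],[0,0,0],[0,0,0],[0,0,0],[0,0,0],[0,0,0],[0,0,0]], hand=[0.2,0.2,0.2,0.2,0.2,0.2,0.2,0.2])

```text
clock: 7.58
eef_pos: [529.6, -112.6, 109.4]
eef_rot: [3.141, -0.0, 0.213]
wrist_force: [2.2, -4.4, 4.4]
finger_gap: 24.1
finger_force: 8.0
```

move_arm(dp=[[-8.2,-1.8,0.8],[-8.2,-1.8,-0.2],[-7,-1.5,-1.0],[0,0,0]], rotation=[[0,0,0],[0,0,0],[0,0,0],[0,0,0]], hand=[0.2,0.2,0.2,0.2])

```text
clock: 8.07
eef_pos: [506.0, -117.7, 108.8]
eef_rot: [3.141, 0.0, 0.212]
wrist_force: [0.1, -5.7, 4.6]
finger_gap: 23.5
finger_force: 8.0
```

move_arm(dp=[[-1,0,0],[0,0,0],[0,0,0],[0,0,0],[0,0,0]], rotation=[[0,0,0],[0,0,0],[0,0,0],[0,0,0],[0,0,0]], hand=[0.2,0.5,0.5,0.5,0.5])

```text
clock: 8.7
eef_pos: [505.5, -117.2, 108.4]
eef_rot: [-3.141, 0.0, 0.213]
wrist_force: [-0.4, 0.7, -1.0]
finger_gap: 47.1
finger_force: 0.0
```

move_arm(dp=[[0,0,10],[0,0,25],[0,0,30],[0,0,30],[0,0,0]], rotation=[[0,0,0],[0,0,0],[0,0,0],[0,0,0],[0,0,0]], hand=[0.5,0.5,0.5,0.5,0.5])

```text
clock: 9.32
eef_pos: [506.5, -117.6, 206.1]
eef_rot: [3.14, -0.004, 0.213]
wrist_force: [0.3, -0.2, -0.4]
finger_gap: 46.7
finger_force: 0.0
```

Run:
```python
from h import *
c=snap("scene","pics/scene4.png")
b=cv2.imread("pics/scene4.png")[150:350,180:480]
cv2.imwrite("pics/crop4.png",cv2.resize(b,(780,520),interpolation=cv2.INTER_CUBIC))
s=manip.read_state();print(s["eef_pos"],s["finger_gap"],s["wrist_force"],s["clock"])
```

```text
[ 505.85115739 -117.41264515  204.41142832] 47.15100438809575 [ 0.9794474   0.40252165 -1.13478694] 9.375
```

View pics/crop4.png

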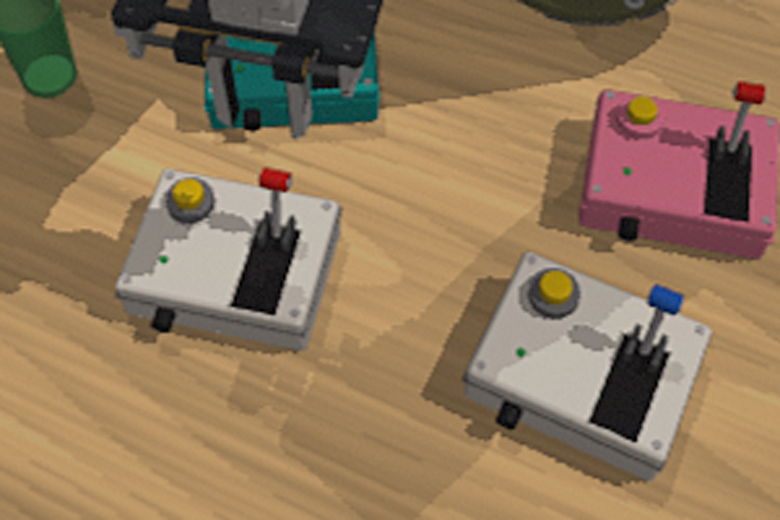

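The red lever is back at its starting pixel, crop (275,180), which is about scene (286,219). The blue lever is still up at (666,298), and the gripper is clear of everything.

```bash
python3 -c "
from cell import manip
print(manip.sign_off())"
```

```text
the job is handed in; nothing more can be done
None
```

The test is done and handed in after about 9.4 s: the yellow button dropped the red lever, I lifted it back up where it stays, the gripper has let go, and the blue lever is still standing.

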